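# Raise the splash shield to its marked notch and lock it

## Robot

A 7-joint arm with a two-finger parallel gripper is mounted at the origin on a cart in front of the work surface, level with it; the furniture and walls round the work are solid. World frame = base frame: x ahead of the robot, y to its left, z up, the work surface at z = 0. Lengths are in m, angles in rad, forces in N, time in s.
With the tool pointing down it reaches from about 0.4 to 0.85 m from the base axis. Payload 10.4 kg.
Tool frame: the origin (TCP) lies on the centre line of the jaws, within the pads' length; the fingertips stand 11 mm ahead of it and the grasp point (between the pads) lies 8 mm behind it; z points along the fingers, y is the line along which they close (so a half turn about z gives the same grasp; the last joint's range is limited). The gripper opens to 85 mm and grips with 20 to 120 N. Pads are 22 mm wide; open, the fingers measure 114 mm over their backs; the gripper's body (76 mm by 85 mm) begins 54 mm behind the grasp point. The pads swing forward as they close: fully open they stand 13 mm farther back than shut.
Start: joints at [1.154, 0.332, -0.065, 1.46, 0.022, 1.35, -0.088], TCP at [0.24, -0.577, 0.242] pointing down, gripper open.
Joint ranges: [-2.6, 2.6], [-0.5, 2.12], [-1.47, 1.34], [0.16, 2.42], [-1.27, 4.41], [0.06, 2.06], [-2.6, 2.6]. Speed limits (rad/s): [2.22, 2.22, 2.79, 2.79, 3.14, 3.14, 3.14].

## Interface

Orientations are given as a unit quaternion [x, y, z, w].
In Python, from workcell import manip, camera, ticket, boxes_of, outline_of gives the robot as it stands.
- The arm moves only by the tool carry_out, never from a script. Its argument "deltas" is a list of rows, each a list of 5 numbers: the shift along the tool's x, y, z as a fraction of full scale, then the turn about the tool's z as a fraction of full scale, then the opening, from -1 (shut) to 1 (fully open), so that 0 is half open. In form: [[tx, ty, tz, spin, gripper], ...]. A call has 1 to 20 rows; each row is the pose to reach, as a shift and turn from the pose commanded when the call began, along the tool's axes at that moment; what a row does not reach only later rows make up. Full scale, the value 1, is 150 mm for a shift and 30 degrees for a turn. A row lasts 1/8 s, in which the tool goes at most 62.5 mm and 10.7 degrees, less where a joint would pass 70% of its speed; a pose out of reach is approached as far as the arm can. A call with a number of a shift or a turn outside -1 to 1 is refused whole. A call with a gripper value outside its range is refused whole. The fingers move at their own pace and stop on an object; "force" is the grip in N (left out, the last holds). Time passes only in rows, so rows that repeat a pose let the fingers close. It gives the time, the measured TCP pose, the force, the opening and the grip force at its end, in the units of the state.
- manip.get_obs(): the state, without advancing time (a new reading comes with each control period).
- camera(name): name is "scene" or "top"; returns a dict with "img" (420x560x3 uint8, red, green, blue), "depth" (420x560 float32, m along the optical axis (not along the pixel's ray), 0 where there is no reading), "vertical_fov" (degrees; the focal length in pixels is half the picture's height over the tangent of half this angle, whatever the lens; pixels are square), "cx", "cy" (the principal point, pixels), "R" (3x3) and "t" (3): a world point X has camera coordinates R X + t. Camera axes: x right, y down, z forward; pixel columns grow to the right and rows downward; lengths in m; the calibration is good to about 2 mm. A picture is of the moment at which its call begins.
- ticket.hand_in(): hands the job in; it is judged then, once.
Trained networks look in a picture, given as the dict that the camera call returned (one of the last four; its "shot" number tells which), for a name from the list of things; names that differ only in an ending like _2 or _b are one class to them, and where a whole thing is asked for, a point or a joint stands for the part that bears it (a point fixed in the world has none). Each returns a list of dicts, best first, with "conf" (0 to 1); they miss things now and then, are a little off and sometimes report something else, mostly with a low value. They report only what shows in the picture. A call takes as long as a camera call.
- boxes_of(query, picture): "position" ([x, y, z] in m, in world coordinates, good to about 4 mm: the middle of the surface that is visible of it).
- outline_of(query, picture): "region" (420x560 bool, what is visible of it).
The state is a dict: "clock": time; "joint_pos": joint angles; "joint_velocities": joint speeds; "tau": joint torques, N m; "position": TCP position; "ee_rot": TCP orientation; "ft_force": force on the tool from outside, world axes, zero at the start; "torque": the same for the moment, N m; "grip_width": opening from 0.0 (shut) to 1.0 (fully open); "grasp_force": force on a finger pad.
Only numpy, scipy, OpenCV 4.12 (cv2) and the standard library are available. Lean on these libraries where they do the work, as an engineer would, in place of code of your own. Each camera call takes 0.05 s, during which the arm holds its last target. There are 200 camera calls.

## Task

Raise the clear splash shield by its sloping blue grip until the pawl drops in behind the green tooth (the next notch up) and no higher, then let go so that the shield hangs on the pawl. Only after that, press the yellow lock cap on the end of the grip all the way in, and leave the shield hanging in that notch with nothing touching it. Do not shift the lilac carton, the swab box and the tape roll that stand beside it.

Things in the scene. Friction and masses are not known exactly. Their poses are not given: they have to be found in the camera images.
- stand: Fixed stand of the splash shield: white base 150 x 190 x 14 mm, aluminium mast 24 x 40 mm, 420 mm high, carrying rack and lamp hood. Origin on the worktop under its middle (base 65 mm to front, 85 mm to rear); z up, -x is the front with the grip, roughly facing the robot. Four saw teeth on the mast's +y side, 40 mm apart in height, flat on top; the third from the bottom is green.
- hood_edge (a point): Middle of the lower front edge of the white lamp hood on top of the mast, 405 mm above the worktop; axes as stand. The hood (100 mm wide along y, 108 mm deep, 22 mm thick) runs back from here over the grip, so a vertical tool hits it: come tilted, along the grip.
- green_band (a point): Lower edge of the 10 mm high green band on the mast's front face; axes as stand. The top edge of the grey carriage is level with it when the pawl rests on the green tooth.
- shield: The grey carriage (14 x 64 x 70 mm) with clear shield panel, blue grip and lock cap, one piece sliding up the mast. Origin at the carriage's centre, axes as stand; its top edge is 35 mm above the origin, the panel reaches from 85 mm below to 15 mm above it, 110 mm to either side, its front face 12 mm before it.
- shield_height (a joint): Height of the sliding carriage with the clear shield (220 x 100 mm, white frame, 0.4 to 0.65 kg), m, up positive. Rests on the teeth at 0, 0.04, 0.08 (green), 0.12; top stop 0.135. Starts resting at 0.04. Falls by its weight onto the tooth below. A tooth catches once lifted about 8 mm past its rest: lift to 0.090-0.112 for green, let it sink back. The pawl then blocks lowering.
- pawl (a joint): Red sprung pawl on the carriage, beside the mast, in rad: 0 to 0.05 swung in behind a tooth, about 0.27 when riding over a tooth's tip. It works by itself.
- grip_root (a point): Blue grip fixed to the carriage: square bar 24 x 24 mm, 80 mm long, rising from the panel's front towards the robot, 32 degrees from vertical. This point is its root, 8 mm before the panel; z runs along the bar to the free end, y is level, along the stand's y. Pinch it across y (24 mm) with the tool pointing along -z; the pinch holds by friction.
- grip_mid (a point): Centre of the grip where it is to be pinched, 52 mm along the bar from its root, 28 mm before its free end. Axes as grip_root.
- cap_top (a point): Centre of the outer face of the yellow lock cap (a round button of 21 mm diameter on the grip's free end, standing 12 mm proud of it). Axes as grip_root: press along -z. It lies 40 mm along z from grip_mid while the cap is up.
- lock_cap (a joint): Travel of the yellow lock cap, m: 0 up (as at the start), 0.010 pressed fully in against its stop (then 2 mm proud). It takes about 6 N along the grip and stays where it is left.
- carton_lilac: Closed lilac carton, 105 x 100 x 110 mm, standing to the stand's +y side; origin at the centre of its underside. Bystander.
- swab_box: Swab box, a small white and blue carton, 55 x 60 x 90 mm, standing to the stand's -y side; origin at the centre of its underside. Bystander.
- tape: Roll of brown tape lying flat, 94 mm across, 48 mm high; origin at the centre of its underside. Bystander.

How it is judged:
On the way:
1. the shield hangs on the pawl in the marked notch, let go, with the lock cap still up (value of joint shield_height between 0.076 and 0.085 m and value of joint pawl below 0.1 rad and value of joint lock_cap below 0.004 m and contact force between the fingers and shield below 0.3 N), for 0.2 s.
At the end, for the whole second after the job is handed in: The shield hangs still with its pawl behind the green tooth (carriage 76 to 85 mm up, pawl swung in to under 0.1 rad) and the yellow lock cap is pressed in by more than 8 of its 10 mm (value of joint shield_height between 0.076 and 0.085 m and value of joint pawl below 0.1 rad and value of joint lock_cap above 0.008 m and velocity of joint shield_height between -0.01 and 0.01 m/s); the robot touches nothing.
It fails at once if the lock cap is pressed in by more than 6 mm before the shield has reached the marked notch (value of joint lock_cap above 0.006 m and value of joint shield_height below 0.074 m).
It fails at once if a bystander (carton, swab box or tape) is shifted by more than 30 mm (distance of any of carton_lilac, swab_box, tape from where it was at the start of the episode above 0.03 m).
It also fails if it takes over 45 s, if anything falls off the work surface, if the arm or the gripper's body presses on something with over 40 N, if the wrist force passes 120 N, or if a joint passes its speed limit or range.

## Working session

There is one attempt and no reset: what is moved stays moved. The work goes in short steps, Python scripts to look and compute and a tool call to move; the robot and the scene stay as the last step left them, time stands still between calls to the robot, and variables do not carry over. Pictures are saved under pics/ and viewed, at most 10 in all, crops included, and the job is handed in when it is done.

Besides the shell and the picture viewer there is one more tool, called after ">>>" as a command line: name --pt "numbers of a row" for each row, then --argument value for the rest. carry_out: Moves the arm, as the interface text tells. Its arguments: {"type":"object","properties":{"deltas":{"type":"array","items":{"type":"array","items":{"type":"number"}}},"force":{"type":"number"}},"required":["deltas"]}

```bash
mkdir -p pics; cat > h.py <<'E'
from workcell import manip, camera, ticket, boxes_of, outline_of
import numpy as np, cv2
from scipy.spatial.transform import Rotation as Ro
def save(c,n): cv2.imwrite('pics/'+n,c['img'][:,:,::-1])
def pts(c,mask):
    f=c['img'].shape[0]/2/np.tan(np.radians(c['vertical_fov'])/2)
    v,u=np.nonzero(mask&(c['depth']>0)); d=c['depth'][v,u]
    P=np.c_[(u-c['cx'])/f*d,(v-c['cy'])/f*d,d]
    return (P-np.array(c['t']))@np.array(c['R'])
E
python3 - <<'E'
from h import *
np.set_printoptions(precision=4,suppress=True)
o=manip.get_obs(); print(o)
for n in ['scene','top']:
    c=camera(n); save(c,n+'0.png')
    print(n, -np.array(c['R']).T@c['t'])
    for q in ['stand','hood_edge','green_band','shield','grip_root','grip_mid','cap_top','carton_lilac','swab_box','tape']:
        try:
            b=boxes_of(q,c); print(q,[(np.round(x['position'],3),round(x['conf'],2)) for x in b[:3]])
        except Exception as e: print(q,e)
E
```

```text
{'clock': 0.0, 'joint_pos': array([ 1.1544,  0.3329, -0.0647,  1.4609,  0.0216,  1.3499, -0.0885]), 'joint_velocities': array([ 0.0008, -0.0003, -0.0014, -0.0008,  0.0002, -0.0005,  0.0007]), 'tau': array([ -0.0006, -62.5434,   0.049 , -39.1619,   0.0161,   0.0099,
         0.    ]), 'position': array([ 0.2397, -0.5768,  0.2415]), 'ee_rot': array([ 0.9807,  0.1957, -0.0002, -0.0007]), 'ft_force': array([-0.032 , -0.4122,  0.7117]), 'torque': array([ 0.0746,  0.0383, -0.0519]), 'grasp_force': 0.0, 'grip_width': 0.9999642560915672}
scene [-0.0512  0.6398  1.1226]
stand [(array([0.637, 0.162, 0.167]), 0.64)]
hood_edge [(array([0.633, 0.158, 0.167]), 0.93)]
green_band [(array([0.638, 0.156, 0.167]), 0.67)]
shield [(array([0.639, 0.164, 0.154]), 0.55)]
grip_root [(array([0.635, 0.163, 0.151]), 0.69)]
grip_mid [(array([0.635, 0.164, 0.146]), 0.89)]
cap_top [(array([0.582, 0.138, 0.231]), 0.55)]
carton_lilac [(array([0.594, 0.359, 0.104]), 0.83)]
swab_box [(array([0.607, 0.004, 0.073]), 0.77), (array([0.635, 0.163, 0.151]), 0.33)]
tape [(array([0.443, 0.333, 0.037]), 0.81)]
top [0.2078 0.1911 1.4164]
stand [(array([0.634, 0.149, 0.17 ]), 0.96)]
hood_edge [(array([0.632, 0.142, 0.165]), 0.81)]
green_band [(array([0.63 , 0.143, 0.173]), 0.65)]
shield [(array([0.64 , 0.149, 0.169]), 0.94)]
grip_root [(array([0.642, 0.155, 0.167]), 0.86)]
grip_mid [(array([0.642, 0.153, 0.169]), 0.58)]
cap_top []
carton_lilac [(array([0.607, 0.346, 0.113]), 0.95), (array([0.641, 0.154, 0.169]), 0.16)]
swab_box [(array([ 0.616, -0.008,  0.09 ]), 0.74)]
tape [(array([0.448, 0.327, 0.044]), 0.85)]
```

View pics/scene0.png

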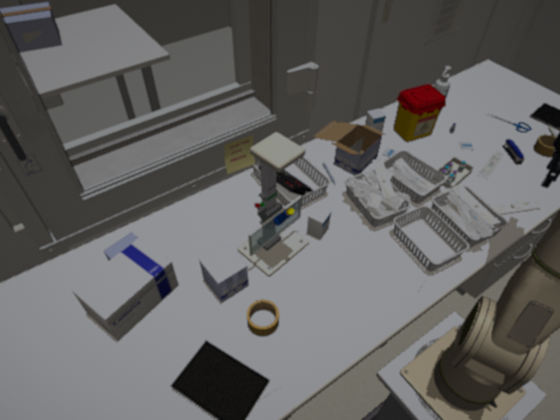

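View pics/top0.png

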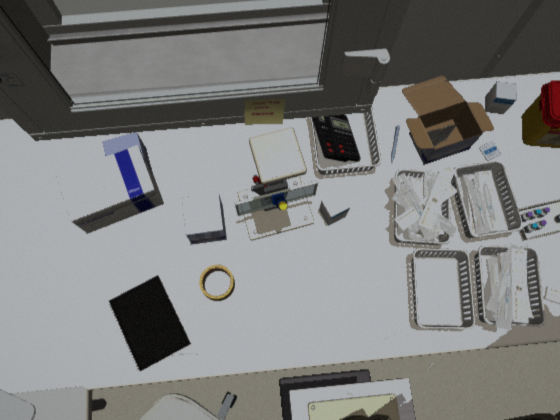

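Scene: stand at about (275,225), blue grip (282,216), yellow cap (291,211). Top: hood (278,155), panel from (236,208) to (318,188), cap (283,206). Carton is at (205,218), swab box (335,210), tape (217,282). Next I fit the geometry from depth.

```bash
python3 - <<'E'
from h import *
np.set_printoptions(precision=4,suppress=True)
for n in ['scene','top']:
    c=camera(n); hsv=cv2.cvtColor(c['img'],cv2.COLOR_RGB2HSV)
    H,W=c['depth'].shape; full=np.ones((H,W),bool)
    P=pts(c,full)
    def near(P): return P[(abs(P[:,0]-.64)<.2)&(abs(P[:,1]-.155)<.16)]
    A=near(P)
    hood=A[(A[:,2]>.40)&(A[:,2]<.45)]
    print(n,'hood z',np.percentile(hood[:,2],[5,50,95]),len(hood))
    top=hood[hood[:,2]>.418]
    (cx,cy),wh,a=cv2.minAreaRect(top[:,:2].astype(np.float32)); print('hood rect',cx,cy,wh,a)
    base=A[(A[:,2]>.008)&(A[:,2]<.02)]
    print('base rect',cv2.minAreaRect(base[:,:2].astype(np.float32)),len(base))
    h,s,v=[hsv[...,i].astype(int) for i in range(3)]
    for nm,m in [('yel',(h>22)&(h<35)&(s>120)),('blue',(h>105)&(h<130)&(s>120))]:
        m[:, :]=m
        Q=pts(c,m); Q=Q[(abs(Q[:,0]-.6)<.1)&(abs(Q[:,1]-.15)<.08)&(Q[:,2]>.1)]
        if len(Q): print(nm,len(Q),'med',np.median(Q,0),'min',Q.min(0),'max',Q.max(0))
    m=(h>40)&(h<85)&(s>80)
    Q=near(pts(c,m)); print('green',len(Q)); 
    if len(Q): print(np.round(Q,3)[:25])
    s2=A[(A[:,2]>.15)&(A[:,2]<.20)]
    m=outline_of('shield',c)
    if m:
        Q=near(pts(c,m[0]['region'])); Q=Q[(Q[:,2]>.165)&(Q[:,2]<.19)]
        vx=cv2.fitLine(Q[:,:2].astype(np.float32),cv2.DIST_HUBER,0,.01,.01).ravel(); print('shield top',len(Q),vx,np.degrees(np.arctan2(vx[1],vx[0])),Q.min(0),Q.max(0))
        cv2.imwrite('pics/%s_crop.png'%n,cv2.resize(c['img'][120:270,200:360,::-1],(640,600),interpolation=cv2.INTER_CUBIC))
E
```

```text
scene hood z [0.4111 0.4266 0.4308] 1473
hood rect 0.708888053894043 0.11411650478839874 (0.13509637117385864, 0.29751718044281006) 67.15595245361328
base rect ((0.6376550793647766, 0.1596151888370514), (0.38572877645492554, 0.3194863498210907), 1.9091250896453857) 1489
yel 41 med [0.5817 0.1365 0.2319] min [0.5739 0.07   0.1378] max [0.6501 0.1457 0.2398]
blue 107 med [0.6076 0.1509 0.1863] min [0.5793 0.1445 0.1551] max [0.6336 0.1603 0.2302]
green 28
[[0.659 0.133 0.239]
 [0.653 0.145 0.246]
 [0.662 0.135 0.233]
 [0.66  0.133 0.233]
 [0.659 0.144 0.237]
 [0.659 0.141 0.235]
 [0.66  0.137 0.232]
 [0.66  0.147 0.234]
 [0.658 0.145 0.233]
 [0.653 0.159 0.242]
 [0.655 0.154 0.237]
 [0.656 0.15  0.234]
 [0.654 0.162 0.239]
 [0.655 0.158 0.235]
 [0.655 0.165 0.235]
 [0.655 0.161 0.233]
 [0.671 0.176 0.212]
 [0.671 0.172 0.209]
 [0.667 0.171 0.212]
 [0.667 0.178 0.212]
 [0.666 0.175 0.211]
 [0.665 0.173 0.211]
 [0.663 0.171 0.211]
 [0.665 0.18  0.211]
 [0.661 0.179 0.214]]
shield top 348 [ 0.1767 -0.9843  0.6354  0.1666] -79.820114 [0.5933 0.0413 0.1651] [0.6655 0.2557 0.1899]
top hood z [0.4168 0.4264 0.4304] 2511
hood rect 0.7089073657989502 0.11433181166648865 (0.1367304027080536, 0.29638874530792236) 67.4156723022461
base rect ((0.6396507024765015, 0.1544528603553772), (0.39337635040283203, 0.3172978460788727), 0.37310591340065) 1911
yel 55 med [0.5838 0.1357 0.2322] min [0.5742 0.1265 0.2226] max [0.5932 0.144  0.2379]
blue 116 med [0.6165 0.1461 0.1882] min [0.591  0.1276 0.154 ] max [0.638  0.1599 0.2299]
green 0
shield top 440 [ 0.1793 -0.9838  0.6406  0.1489] -79.67338 [0.6078 0.0363 0.165 ] [0.6687 0.2536 0.19  ]
```

View pics/scene_crop.png

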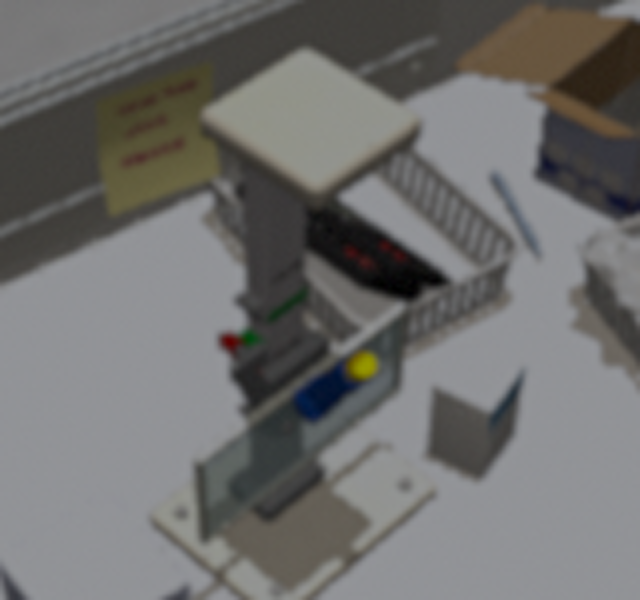

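```bash
python3 - <<'E'
from h import *
np.set_printoptions(precision=4,suppress=True)
a=np.radians(10.3); X=np.array([np.cos(a),np.sin(a)]); Y=np.array([-np.sin(a),np.cos(a)])
for n in ['scene','top']:
    c=camera(n); P=pts(c,np.ones(c['depth'].shape,bool))
    S=np.c_[P[:,:2]@X,P[:,:2]@Y,P[:,2]]
    ref=np.array([.628,.1447])@np.c_[X,Y]   # root in stand axes
    S[:,:2]-=ref
    h=S[(abs(S[:,0])<.2)&(abs(S[:,1])<.09)&(S[:,2]>.40)&(S[:,2]<.45)]
    print(n,'hood rel root: x',np.percentile(h[:,0],[0,1,5,95,99]),'y',np.percentile(h[:,1],[1,5,95,99]))
    for lo,hi in [(.40,.412),(.412,.422),(.422,.435)]:
        k=h[(h[:,2]>lo)&(h[:,2]<hi)]; print(lo,len(k),np.percentile(k[:,0],[1,50,99]) if len(k) else '')
    for q in ['carton_lilac','swab_box','tape']:
        m=outline_of(q,c)
        if m:
            Q=pts(c,m[0]['region']);Q=np.c_[Q[:,:2]@X-ref[0],Q[:,:2]@Y-ref[1],Q[:,2]]; print(q,np.percentile(Q,[3,97],axis=0))
E
```

```text
scene hood rel root: x [-0.0486 -0.0471 -0.0456  0.0523  0.0584] y [-0.0478 -0.0427  0.0477  0.0491]
0.4 45 [-0.0462 -0.0421  0.0587]
0.412 165 [-0.0476 -0.0398  0.0536]
0.422 1084 [-0.046   0.0033  0.0584]
swab_box [[-0.069  -0.1908 -0.0002]
 [ 0.0061 -0.1219  0.093 ]]
tape [[-0.1929  0.1737  0.0029]
 [-0.1083  0.2576  0.0508]]
top hood rel root: x [-0.0463 -0.0452 -0.0438  0.0547  0.0597] y [-0.0505 -0.0459  0.0437  0.0474]
0.4 21 [-0.0452 -0.044   0.0365]
0.412 133 [-0.0461 -0.0439  0.0583]
0.422 2150 [-0.0441  0.006   0.0597]
carton_lilac [[-0.0268  0.1483  0.0082]
 [ 0.0774  0.2491  0.1146]]
swab_box [[-0.0673 -0.1856  0.0161]
 [-0.0109 -0.1242  0.0949]]
tape [[-0.1916  0.1693  0.0018]
 [-0.1049  0.2526  0.0522]]
```

>>> carry_out --pt "0 0 -0.2 0 1"

```text
clock: 1.82
position: [0.2394, -0.5762, 0.2703]
ee_rot: [0.981, 0.196, -0.001, -0.002]
ft_force: [0.4, -0.2, 1.2]
grip_width: 1.001
grasp_force: 0.0
```

>>> carry_out --pt "0.4 -0.3 -0.2 0.2 1" --pt "0.8 -0.6 -0.4 0.41 1" --pt "0.95 -0.8 -0.5 0.41 1" --pt "0.95 -0.8 -0.5 0.41 1"

```text
clock: 2.33
position: [0.328, -0.4086, 0.3498]
ee_rot: [0.996, 0.092, 0.001, 0.001]
ft_force: [-0.4, -0.6, 0.4]
grip_width: 0.998
grasp_force: 0.0
```

>>> carry_out --pt "0.1 -0.4 0 0 1" --pt "0.3 -0.8 0 0 1" --pt "0.45 -1 0 0 1"

```text
clock: 2.7
position: [0.3652, -0.2501, 0.3475]
ee_rot: [0.996, 0.09, 0.0, 0.0]
ft_force: [1.1, -0.8, 0.6]
grip_width: 0.997
grasp_force: 0.0
```

>>> carry_out --pt "0.1 -0.4 0 0 1" --pt "0.3 -0.8 0 0 1" --pt "0.35 -1 0 0 1"

```text
clock: 3.08
position: [0.3904, -0.0927, 0.3473]
ee_rot: [0.996, 0.091, 0.0, 0.0]
ft_force: [1.2, -0.6, -0.6]
grip_width: 0.998
grasp_force: 0.0
```

>>> carry_out --pt "0.1 -0.4 0 0 1" --pt "0.3 -0.8 0 0 1" --pt "0.35 -1 0 0 1"

```text
clock: 3.45
position: [0.4152, 0.0643, 0.3474]
ee_rot: [0.996, 0.09, 0.0, -0.0]
ft_force: [0.1, -0.4, 0.2]
grip_width: 0.997
grasp_force: 0.0
```

>>> carry_out --pt "-0.1 -0.1 -0.4 0 1" --pt "-0.2 -0.2 -0.8 0 1" --pt "-0.2 -0.2 -1 0 1"

```text
clock: 3.82
position: [0.3796, 0.0868, 0.5004]
ee_rot: [0.996, 0.09, 0.002, 0.001]
ft_force: [0.8, 0.1, -1.1]
grip_width: 0.999
grasp_force: 0.0
```

>>> carry_out --pt "0 0 -0.4 0 1" --pt "0 0 -0.8 0 1" --pt "0 0 -1 0 1"

```text
clock: 4.2
position: [0.3842, 0.0862, 0.6209]
ee_rot: [0.996, 0.089, 0.02, -0.003]
ft_force: [-0.7, 0.1, -0.4]
grip_width: 1.0
grasp_force: 0.0
```

>>> carry_out --pt "0 0 -0.4 0 1" --pt "0 0 -0.8 0 1" --pt "0 0 -1 0 1"

```text
clock: 4.58
position: [0.3869, 0.0875, 0.65]
ee_rot: [0.995, 0.089, 0.052, -0.008]
ft_force: [-0.1, 0.0, -0.4]
grip_width: 0.999
grasp_force: 0.0
```

```bash
python3 - <<'E'
from h import *
o=manip.get_obs();print(o['joint_pos'].round(3),o['position'],o['ee_rot'],Ro.from_quat(o['ee_rot']).as_matrix()[:,2])
E
```

```text
[ 0.643 -0.094 -0.834  1.04  -0.084  2.058 -1.627] [0.38694894 0.08747064 0.65001326] [ 0.99461069  0.08918313  0.05233275 -0.00756535] [ 0.10275203  0.02438355 -0.9944081 ]
```

>>> carry_out --pt "0 0 -0.5 0 1" --pt "0 0 -1 0 1" --pt "0 0 -1 0 1"

```text
clock: 4.95
position: [0.384, 0.0869, 0.6818]
ee_rot: [0.992, 0.089, 0.088, -0.013]
ft_force: [0.1, 0.9, -0.5]
grip_width: 0.999
grasp_force: 0.0
```

>>> carry_out --pt "0 0 0.4 0 1" --pt "0 0 0.8 0 1" --pt "0 0 1 0 1"

```text
clock: 5.32
position: [0.4096, 0.0926, 0.5304]
ee_rot: [0.992, 0.089, 0.086, -0.013]
ft_force: [-0.2, 0.1, 0.5]
grip_width: 0.997
grasp_force: 0.0
```

>>> carry_out --pt "0 0 -0.4 0 1" --pt "0 0 -0.8 0 1" --pt "0 0 -1 0 1"

```text
clock: 5.7
position: [0.3843, 0.0868, 0.6837]
ee_rot: [0.992, 0.089, 0.09, -0.013]
ft_force: [-31.7, -6.6, -9.7]
grip_width: 1.001
grasp_force: 0.0
```

>>> carry_out --pt "0 0 -1 0 1" --pt "0 0 -1 0 1" --pt "0 0 -1 0 1" --pt "0 0 -1 0 1" --pt "0 0 -1 0 1"

```text
clock: 6.32
position: [0.374, 0.0842, 0.7141]
ee_rot: [0.988, 0.089, 0.125, -0.018]
ft_force: [-0.0, 0.8, -0.2]
grip_width: 0.999
grasp_force: 0.0
```

>>> carry_out --pt "0 0 -1 0 1" --pt "0 0 -1 0 1"

```text
clock: 6.58
position: [0.3597, 0.0809, 0.7435]
ee_rot: [0.983, 0.088, 0.16, -0.023]
ft_force: [0.9, -0.1, -0.9]
grip_width: 0.999
grasp_force: 0.0
```

```bash
python3 - <<'E'
from h import *
o=manip.get_obs();print(o['joint_pos'].round(3),o['position'],o['ee_rot'],Ro.from_quat(o['ee_rot']).as_matrix())
E
```

```text
[ 0.34  -0.162 -0.494  0.898 -0.112  2.058 -1.622] [0.35973161 0.0809223  0.74349252] [ 0.9829128   0.08817464  0.1599581  -0.02282699] [[ 0.93327727  0.18063869  0.31042421]
 [ 0.16603324 -0.98340832  0.07308239]
 [ 0.31847526 -0.01666539 -0.94778467]]
```

>>> carry_out --pt "0 0 -1 0 1" --pt "0 0 -1 0 1"

```text
clock: 6.82
position: [0.35, 0.079, 0.7675]
ee_rot: [0.978, 0.086, 0.188, -0.025]
ft_force: [-0.6, -1.8, 0.7]
grip_width: 0.999
grasp_force: 0.0
```

>>> carry_out --pt "0 0 -1 0 1" --pt "0 0 -1 0 1"

```text
clock: 7.08
position: [0.3298, 0.0779, 0.7922]
ee_rot: [0.971, 0.091, 0.219, -0.031]
ft_force: [-0.7, 0.0, 0.4]
grip_width: 1.0
grasp_force: 0.0
```

>>> carry_out --pt "0 0 -1 0 1" --pt "0 0 -1 0 1"

```text
clock: 7.32
position: [0.3112, 0.0783, 0.8191]
ee_rot: [0.962, 0.091, 0.256, -0.032]
ft_force: [-1.5, -0.1, 0.8]
grip_width: 1.002
grasp_force: 0.0
```

```bash
python3 - <<'E'
from h import *
o=manip.get_obs();print(o['joint_pos'].round(3),o['position'],o['ee_rot'],Ro.from_quat(o['ee_rot']).as_matrix())
E
```

```text
[ 0.646 -0.272 -0.497  0.793 -0.341  2.058 -1.493] [0.31116326 0.07833097 0.81914401] [ 0.96174737  0.0910502   0.25637921 -0.03196168] [[ 0.85195912  0.1915232   0.48732384]
 [ 0.15874596 -0.98137662  0.10816488]
 [ 0.49896431 -0.01479137 -0.8664963 ]]
```

```bash
cat >> h.py <<'E'
Zg=-np.array([-.521,-.094,.848]); capT=np.array([.581,.1362,.2325]); mid=capT+.04*Zg
def rel(p):
    o=manip.get_obs(); R=Ro.from_quat(o['ee_rot']).as_matrix()
    return (R.T@(np.array(p)-o['position'])/.15).round(3)
E
python3 - <<'E'
from h import *
print(mid); g=mid+.008*Zg; print(rel(g),rel(g-.1*Zg))
E
```

```text
[0.60184 0.13996 0.19858]
[-0.346  0.03   4.627] [-0.37   0.017  3.961]
```

>>> carry_out --pt "-0.1 0 0.3 0 1" --pt "-0.25 0 0.7 0 1" --pt "-0.37 0.02 1 0 1"

```text
clock: 7.7
position: [0.332, 0.0797, 0.6833]
ee_rot: [0.963, 0.084, 0.254, -0.031]
ft_force: [-0.2, -1.0, 0.9]
grip_width: 0.999
grasp_force: 0.0
```

>>> carry_out --pt "0 0 0.4 0 1" --pt "0 0 0.8 0 1" --pt "0 0 1 0 1"

```text
clock: 8.07
position: [0.4056, 0.0984, 0.5535]
ee_rot: [0.963, 0.088, 0.254, -0.032]
ft_force: [0.1, -0.8, 1.0]
grip_width: 0.995
grasp_force: 0.0
```

>>> carry_out --pt "0 0 0.4 0 1" --pt "0 0 0.8 0 1" --pt "0 0 1 0 1"

```text
clock: 8.45
position: [0.4783, 0.1137, 0.4234]
ee_rot: [0.963, 0.088, 0.254, -0.032]
ft_force: [0.4, 0.5, 0.8]
grip_width: 1.001
grasp_force: 0.0
```

>>> carry_out --pt "0 0 0.3 0 1" --pt "0 0 0.5 0 1" --pt "0 0 0.6 0 1" --pt "0 0 0.6 0 1"

```text
clock: 8.95
position: [0.5222, 0.1232, 0.349]
ee_rot: [0.962, 0.087, 0.256, -0.032]
ft_force: [0.5, 0.1, -0.1]
grip_width: 0.996
grasp_force: 0.0
```

```bash
python3 - <<'E'
from h import *
o=manip.get_obs();print(o['joint_pos'].round(3),o['position'],Ro.from_quat(o['ee_rot']).as_matrix().round(3))
g=mid+.008*Zg; print(rel(g))
for n in ['scene','top']:
    c=camera(n); hsv=cv2.cvtColor(c['img'],cv2.COLOR_RGB2HSV); h,s,v=[hsv[...,i].astype(int) for i in range(3)]
    for nm,m in [('yel',(h>22)&(h<35)&(s>120)),('blue',(h>105)&(h<130)&(s>120))]:
        Q=pts(c,m); Q=Q[(abs(Q[:,0]-.6)<.1)&(abs(Q[:,1]-.15)<.08)&(Q[:,2]>.1)]
        if len(Q): print(nm,len(Q),np.median(Q,0).round(4))
    cv2.imwrite('pics/%s1.png'%n,cv2.resize(c['img'][120:270,200:360,::-1],(640,600),interpolation=cv2.INTER_CUBIC))
E
```

```text
[ 0.241 -0.267 -0.485  1.925 -0.124  0.934 -1.605] [0.5221685  0.12321334 0.34904939] [[ 0.854  0.185  0.486]
 [ 0.152 -0.983  0.106]
 [ 0.498 -0.017 -0.867]]
[-0.027  0.006  1.193]
yel 40 [0.5818 0.1374 0.2321]
blue 106 [0.6092 0.1508 0.1856]
yel 55 [0.5834 0.1356 0.2328]
blue 117 [0.6155 0.1464 0.1892]
```

View pics/scene1.png

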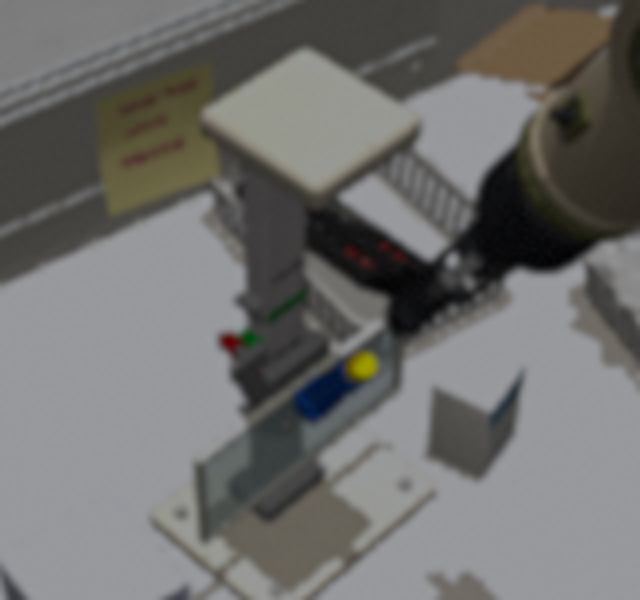

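View pics/top1.png

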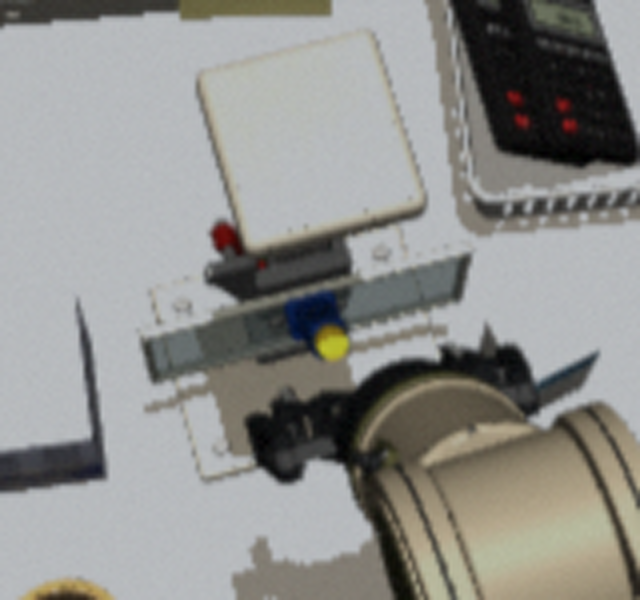

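The gripper straddles the grip line (cap at crop (330,340), fingers at (275,430) and (510,370)) and the geometry agrees, so I advance.

>>> carry_out --pt "-0.01 0 0.3 0 1" --pt "-0.02 0 0.6 0 1" --pt "-0.025 0 0.8 0 1" --pt "-0.025 0.005 0.95 0 1"

```text
clock: 9.55
position: [0.5896, 0.1371, 0.2247]
ee_rot: [0.962, 0.087, 0.257, -0.032]
ft_force: [0.4, -0.3, 1.3]
grip_width: 1.002
grasp_force: 0.0
```

>>> carry_out --pt "0 0 0.12 0 1" --pt "0 0 0.24 0 1" --pt "0 0 0.24 0 1"

```text
clock: 9.93
position: [0.6066, 0.1407, 0.1934]
ee_rot: [0.962, 0.087, 0.256, -0.032]
ft_force: [0.5, -0.5, 0.5]
grip_width: 0.999
grasp_force: 0.0
```

>>> carry_out --pt "0 0 0 0 0" --pt "0 0 0 0 -1" --pt "0 0 0 0 -1" --pt "0 0 0 0 -1" --pt "0 0 0 0 -1" --pt "0 0 0 0 -1" --force 60

```text
clock: 10.68
position: [0.6068, 0.1386, 0.1942]
ee_rot: [0.962, 0.087, 0.257, -0.03]
ft_force: [-7.8, -7.3, 8.6]
grip_width: 0.278
grasp_force: 58.2
```

```bash
python3 - <<'E'
from h import *
o=manip.get_obs();print(o['clock'],o['joint_pos'].round(3),o['position'],o['grip_width'],o['grasp_force'],o['ft_force'])
print(rel(mid+.008*Zg)*150, 'up 55mm in tool units:',rel(o['position']+[0,0,.055]))
E
```

```text
10.675 [ 0.237  0.078 -0.583  1.978  0.191  0.586 -1.856] [0.60680673 0.13860105 0.19420843] 0.27755420197095576 58.226587772369385 [-7.83529878 -7.32834811  8.5747067 ]
[-1.5  -2.25  1.95] up 55mm in tool units: [ 0.183 -0.005 -0.318]
```

>>> carry_out --pt "0.04 -0.001 -0.07 0 -1" --pt "0.08 -0.002 -0.14 0 -1" --pt "0.12 -0.003 -0.21 0 -1" --pt "0.16 -0.005 -0.28 0 -1" --pt "0.2 -0.006 -0.347 0 -1" --pt "0.2 -0.006 -0.347 0 -1"

```text
clock: 11.42
position: [0.6067, 0.1386, 0.2535]
ee_rot: [0.962, 0.087, 0.256, -0.031]
ft_force: [4.2, -4.4, -5.2]
grip_width: 0.275
grasp_force: 61.8
```

```bash
python3 - <<'E'
from h import *
o=manip.get_obs();print(o['clock'],o['position'],o['grip_width'],o['grasp_force'],o['ft_force'])
c=camera('scene'); P=pts(c,np.ones(c['depth'].shape,bool))
m=outline_of('shield',c)
if m:
    Q=pts(c,m[0]['region']);Q=Q[(abs(Q[:,0]-.64)<.08)]; print(np.percentile(Q,[5,50,95,99],axis=0).round(3))
cv2.imwrite('pics/scene2.png',cv2.resize(c['img'][120:270,200:360,::-1],(640,600),interpolation=cv2.INTER_CUBIC))
E
```

```text
11.425 [0.60672354 0.1385998  0.25351488] 0.2749780950413642 61.84132754802704 [ 4.18889127 -4.38665505 -5.21146962]
[[0.617 0.068 0.134]
 [0.633 0.179 0.195]
 [0.655 0.248 0.279]
 [0.663 0.255 0.286]]
```

View pics/scene2.png

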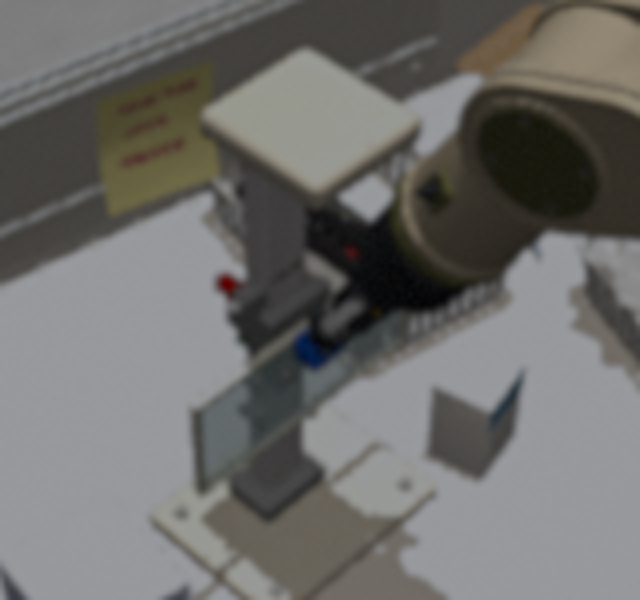

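The shield has risen about 59 mm: its frame's left end is now at crop (195,410) and the red pawl at (228,285), above the green tooth. I let it sink and release.

>>> carry_out --pt "-0.02 0 0.035 0 -1" --pt "-0.04 0 0.07 0 -1" --pt "-0.06 0 0.104 0 -1" --pt "-0.06 0 0.104 0 -1" --pt "-0.06 0 0.104 0 -1"

```text
clock: 12.15
position: [0.6067, 0.1386, 0.2347]
ee_rot: [0.962, 0.086, 0.256, -0.031]
ft_force: [7.3, -5.5, -6.4]
grip_width: 0.267
grasp_force: 61.5
```

>>> carry_out --pt "0 0 0 0 0" --pt "0 0 0 0 1" --pt "0 0 0 0 1" --pt "0 0 0 0 1" --pt "0 0 0 0 1" --pt "0 0 0 0 1" --pt "0 0 0 0 1"

```text
clock: 13.02
position: [0.6064, 0.1411, 0.2354]
ee_rot: [0.962, 0.087, 0.257, -0.032]
ft_force: [-0.2, -1.1, 0.3]
grip_width: 1.002
grasp_force: 0.0
```

>>> carry_out --pt "0 0 -0.3 0 1" --pt "0 0 -0.6 0 1" --pt "0 0 -0.9 0 1" --pt "0 0 -1 0 1" --pt "0 0 -1 0 0" --pt "0 0 -1 0 -1" --pt "0 0 -1 0 -1" --pt "0 0 -1 0 -1"

```text
clock: 14.02
position: [0.5333, 0.1252, 0.3644]
ee_rot: [0.962, 0.087, 0.256, -0.032]
ft_force: [0.4, -0.4, 1.1]
grip_width: 0.146
grasp_force: 0.0
```

```bash
python3 - <<'E'
from h import *
o=manip.get_obs();print(o['clock'],o['position'],o['grip_width'],Ro.from_quat(o['ee_rot']).as_matrix().round(3))
for n in ['scene','top']:
    c=camera(n); hsv=cv2.cvtColor(c['img'],cv2.COLOR_RGB2HSV); h,s,v=[hsv[...,i].astype(int) for i in range(3)]
    for nm,m in [('yel',(h>22)&(h<35)&(s>120)),('blue',(h>105)&(h<130)&(s>120))]:
        Q=pts(c,m); Q=Q[(abs(Q[:,0]-.6)<.1)&(abs(Q[:,1]-.15)<.08)&(Q[:,2]>.1)]
        if len(Q): print(nm,len(Q),np.median(Q,0).round(4))
    cv2.imwrite('pics/%s3.png'%n,cv2.resize(c['img'][120:270,200:360,::-1],(640,600),interpolation=cv2.INTER_CUBIC))
E
```

```text
14.025 [0.53327688 0.12516597 0.36441517] 0.1457333640533788 [[ 0.854  0.184  0.487]
 [ 0.152 -0.983  0.106]
 [ 0.498 -0.017 -0.867]]
yel 47 [0.5816 0.1368 0.2711]
blue 115 [0.6081 0.1514 0.2272]
yel 61 [0.5831 0.1355 0.2723]
blue 117 [0.6168 0.1469 0.2306]
```

View pics/scene3.png

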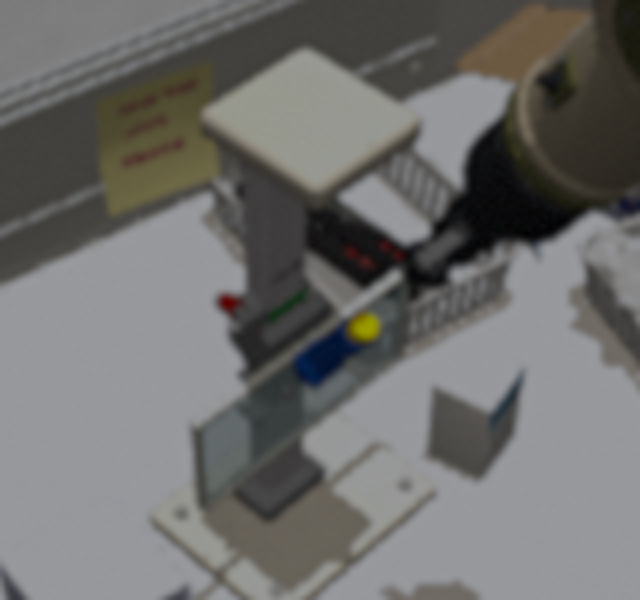

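The shield now hangs about 40 mm higher, with the carriage's top edge level with the green band (crop (285,305)) and the cap still proud at (365,328). Next is the press.

>>> carry_out --pt "0 0 0 0 -1" --pt "0 0 0 0 -1"

```text
clock: 14.38
position: [0.5333, 0.1252, 0.3654]
ee_rot: [0.962, 0.087, 0.257, -0.032]
ft_force: [0.7, -0.8, -0.2]
grip_width: 0.0
grasp_force: 0.0
```

```bash
python3 - <<'E'
from h import *
o=manip.get_obs();print(o['clock'],o['grip_width'])
t=np.array([.581,.1345,.272]); print(rel(t-.011*Zg), rel(t-.001*Zg))
E
```

```text
14.375 0.00036008070032466705
[-0.033  0.007  0.628] [-0.03   0.008  0.695]
```

>>> carry_out --pt "-0.02 0.007 0.25 0 -1" --pt "-0.03 0.007 0.45 0 -1" --pt "-0.03 0.007 0.58 0 -1" --pt "-0.03 0.007 0.62 0 -1" --pt "-0.03 0.007 0.65 0 -1" --pt "-0.03 0.007 0.67 0 -1" --pt "-0.03 0.007 0.69 0 -1" --pt "-0.03 0.007 0.69 0 -1"

```text
clock: 15.38
position: [0.58, 0.1343, 0.2741]
ee_rot: [0.962, 0.087, 0.257, -0.032]
ft_force: [-0.8, 0.7, 1.1]
grip_width: 0.0
grasp_force: 0.0
```

>>> carry_out --pt "0 0 0.01 0 -1" --pt "0 0 0.02 0 -1" --pt "0 0 0.03 0 -1" --pt "0 0 0.03 0 -1"

```text
clock: 15.88
position: [0.5814, 0.1347, 0.2723]
ee_rot: [0.962, 0.087, 0.257, -0.031]
ft_force: [-38.4, -9.6, 31.5]
grip_width: -0.007
grasp_force: 24.0
```

>>> carry_out --pt "0 0 -0.1 0 -1" --pt "0 0 -0.4 0 -1" --pt "0 0 -0.8 0 -1" --pt "0 0 -1 0 -1" --pt "0 0 -1 0 -1"

```text
clock: 16.5
position: [0.5093, 0.1192, 0.403]
ee_rot: [0.961, 0.087, 0.259, -0.032]
ft_force: [1.1, 1.1, -0.7]
grip_width: -0.004
grasp_force: 0.0
```

```bash
python3 - <<'E'
from h import *
o=manip.get_obs();print(o['clock'],o['position'],o['ft_force'])
for n in ['scene','top']:
    c=camera(n); hsv=cv2.cvtColor(c['img'],cv2.COLOR_RGB2HSV); h,s,v=[hsv[...,i].astype(int) for i in range(3)]
    for nm,m in [('yel',(h>22)&(h<35)&(s>120)),('blue',(h>105)&(h<130)&(s>120))]:
        Q=pts(c,m); Q=Q[(abs(Q[:,0]-.6)<.1)&(abs(Q[:,1]-.15)<.08)&(Q[:,2]>.1)]
        if len(Q): print(nm,len(Q),np.median(Q,0).round(4))
    cv2.imwrite('pics/%s4.png'%n,cv2.resize(c['img'][120:270,200:360,::-1],(640,600),interpolation=cv2.INTER_CUBIC))
E
```

```text
16.5 [0.50930784 0.11922983 0.40295897] [ 1.10633242  1.09807091 -0.71650809]
yel 35 [0.5869 0.135  0.2643]
blue 109 [0.607  0.1509 0.2262]
yel 51 [0.5881 0.1358 0.2642]
blue 118 [0.6174 0.1465 0.2282]
```

View pics/scene4.png

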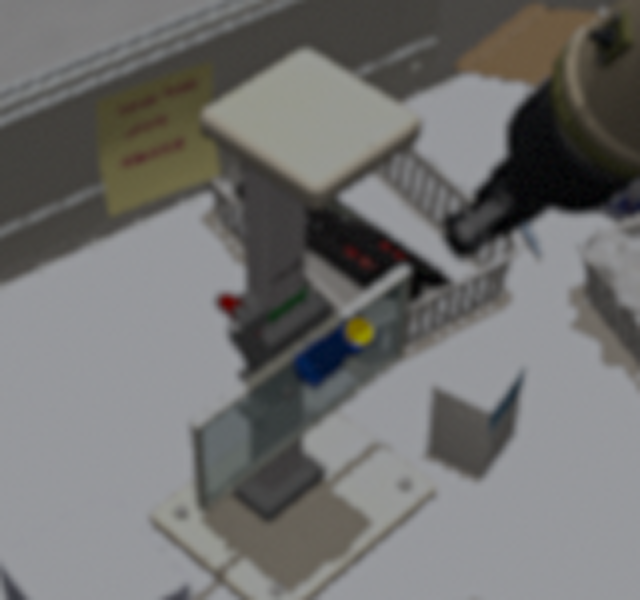

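The cap (crop (360,332)) has gone in about 9–10 mm against its stop, the shield is unmoved at the green band, and the gripper is clear.

```bash
python3 -c "
from h import *
print(ticket.hand_in())"
```

```text
the job is handed in; nothing more can be done
None
```

I lifted the shield to the green notch and let it go, and only then pressed the lock cap in. I handed the job in at about 16.5 s with the gripper clear; the hand-in returned no verdict. In the last pictures the carriage is level with the green band and the cap had moved about 9 mm, to its stop; the press peaked at about 50 N through the fingertips, and I did not measure the bystanders again afterwards.

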